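# Pass a rack of ground pins through the spark gate

## Robot

A 6-joint arm with a two-finger parallel gripper is mounted at the origin on the work surface. World frame = base frame: x ahead of the robot, y to its left, z up, the work surface at z = 0. Lengths are in m, angles in rad, forces in N, time in s.
With the tool pointing down it reaches from about 0.375 to 0.9 m from the base axis. Payload 3.1 kg.
Tool frame: the origin (TCP) lies at the very end of the fingers, on their centre line; the grasp point (between the pads) lies 19 mm behind it; z points along the fingers, x is the direction in which the jaws open and shut, and the axes are right-handed (so a half turn about z gives the same grasp; the last joint's range is limited). The gripper opens to 87 mm and grips with 3 to 60 N. Pads are 19 mm wide; open, the fingers measure 117 mm over their backs; the gripper's body (75 mm by 190 mm) begins 51 mm behind the grasp point.
Start: joints at [0.969, 0.527, 1.433, -0, 1.181, -0.178], TCP at [0.257, 0.57, 0.187] pointing down, gripper open.
Joint ranges: [-3.08, 3.08], [-0.75, 2.2], [0.22, 2.44], [-1.43, 4.57], [0, 2.65], [-2.85, 2.85]. Speed limits (rad/s): [2.79, 2.79, 3.14, 3.14, 3.14, 3.14].

## Interface

Orientations are given as a unit quaternion [x, y, z, w].
In Python, from rig import robot gives the robot as it stands. The module is installed in compiled form; this text tells all that it offers.
- The arm moves only by the shell command python3 -m creep 'ROWS' [OPENING] [FORCE]. ROWS is a JSON object of lists of equal length, an entry for each row: "dp": the shift along the tool's x, y, z in cm, a list of three; "turn": the turn, a rotation vector about the tool's x, y, z in degrees, a list of three. In form: {"dp": [[x, y, z], ...], "turn": [[wx, wy, wz], ...]}. A call has 1 to 20 rows; each row shifts and turns the commanded pose from where the row before left it, along the tool's axes as they then stand; what a row does not reach is not made up. A row lasts 1/10 s, in which the tool goes at most 50 mm and 8.59 degrees, less where a joint would pass 70% of its speed; a pose out of reach is approached as far as the arm can. A call is refused whole if a number of a shift passes 5 or a number of a turn 8.59, either way. A call with a gripper value outside its range is refused whole. OPENING is the gripper command: -1 is fully open, 1 is shut, values between are in proportion, set as the call begins (- or left out, the last holds). The fingers move at their own pace and stop on an object; FORCE is the grip in N (left out, the last holds). Time passes only in rows, so rows that do not move let the fingers close. It gives the time, the measured TCP pose, the force and the opening at its end, in the units of the state.
- robot.get_obs(): the state, without advancing time (a new reading comes with each control period).
- robot.camera(name): name is "scene" or "top" or "wrist"; returns the picture (384x512x3 uint8, red, green, blue); there is no depth.
- robot.calibration(name): a dict with "fx", "fy", "cx", "cy" (pixels), "rvec" (rotation vector, rad) and "tvec" (3), from world to camera coordinates, as OpenCV has them. Camera axes: x right, y down, z forward; pixel columns grow to the right and rows downward; lengths in m; the calibration is good to about 2 mm. A picture is of the moment at which its call begins: read the wrist's pose just before it. calibration takes no time and is no camera call; for the wrist camera it gives the pose at the moment of the call.
- robot.hand_in(): hands the job in, once; it reports no verdict.
Trained networks look in the newest picture that a camera, given by its name, has taken for a name from the list of things; names that differ only in an ending like _2 or _b are one class to them, and where a whole thing is asked for, a point or a joint stands for the part that bears it (a point fixed in the world has none). Each returns a list of dicts, best first, with "confidence" (0 to 1); they miss things now and then, are a little off and sometimes report something else, mostly with a low value. They report only what shows in the picture. A call takes as long as a camera call. They do not tell look-alikes from the thing itself.
- robot.masks_of(name, camera): "pixels" (384x512 bool, what is visible of it).
- robot.tip_of(name, camera): "point" ([x, y, z] in m, in the coordinates of the camera as it stood for that picture, good to about 4 mm: a listed point, or the origin of a listed thing).
The state is a dict: "time": time; "q": joint angles; "joint_velocities": joint speeds; "joint_torque": joint torques, N m; "position": TCP position; "tool_rot": TCP orientation; "ft_force": force on the tool from outside, world axes, zero at the start; "moment": the same for the moment, N m; "grip_width": finger opening in m.
Only numpy, scipy, OpenCV 4.12 (cv2) and the standard library are available. Lean on these libraries where they do the work, as an engineer would, in place of code of your own. Each camera call takes 0.05 s, during which the arm holds its last target.

## Task

Press the long treadle down with one fingertip to raise the spark gate, and keep it held down while another finger pushes the rack along the chute by its upright push plate. Push until the whole body of the rack is past the gate, then let go so the gate drops shut behind it. The gate must not touch the rack, the rack is only slid, never lifted or tipped, and the other things on the bench are left where they are.

Things in the scene. Friction and masses are not known exactly. Their poses are not given: they have to be found in the camera images.
- chute: Fixed straight open-topped chute. Origin: on the bench top, on the chute's middle line, right under the gate blade. x: the way the rack must travel (roughly towards the robot's left), y: left of travel, the treadle side (robot's side), z up. Floor top at z=4, from x=-285 to +115; channel 70 wide inside, walls 5 thick, tops at z=30. End stop at x=+105, top z=40.
- shaft (a point): Point of the chute on the gate's fixed shaft, above the blade: chute frame x=0, y=37.5, z=62. The shaft, 10 thick, runs along the chute's x from x=-283 to +5, over the left wall, on two posts 10 square with tops at z=66, at x=-278 and x=-30.
- gate (a joint): Spring-closed gate on the shaft, rad: 0 shut, 0.85 fully raised (hard stop); from about 0.45 on the blade clears the rack. Blade: 4 thick plate at chute x=0, from y=+17 to -29, lower edge 37 above the bench when shut, so the rack's flat tongue is free beneath it. Pressing the treadle down anywhere along its length raises the gate; let go, it springs shut.
- treadle (a point): Middle of the treadle's top face, 38 out from the shaft; moves with the gate. Treadle: ribbed flat plate 4 thick on the shaft, outside the left wall, chute x from -270 to -50, reaching 54 out. Slopes up outwards 0.35 rad when shut, level at joint 0.35, down 0.35 at 0.7. This point is at z=77 shut, z=51 at 0.7. Takes 2 to 5 N here; a fingertip can slide along it.
- rack: Loose aluminium rack with six short steel pins, about 0.45 kg, on the chute floor between the walls (2 play each side). Origin: centre of the underside of its body; x to its nose (the travel), z up. Body 80 long (x -40 to +40), 66 wide, end plates 43 high. A flat tongue 66 wide, 6 thick runs back to x=-120, with an upright push plate at its end; the tongue may stay under the shut gate.
- rack_nose (a point): Foremost point of the rack's body, at its underside, middle of the width. It starts 15 to 55 before the gate.
- rack_tail (a point): Rear end of the rack's body (front of the tongue), at its underside, middle of the width. It must get past the gate; the end stop lets it go at most 25 past.
- push_plate (a point): On the rear face of the upright push plate, middle of its width, 55 above the rack's underside. The plate is 50 wide, 6 thick, its top 72 above the rack's underside (z=76). Push here towards the nose.
- oil_can: Bystander: dark steel can, 56 across, 80 high, on the far side of the chute, past the gate; origin at its base.
- wrench: Bystander: open-ended wrench lying flat on the bench along the far side of the chute; origin under its middle.
- parts_bowl: Bystander: shallow steel bowl, 90 across, 35 high, on the treadle side, past the gate; origin at its base.
There are look-alikes about, which are no part of the job. Of the things that look like the rack, the smallest one is meant.

How it is judged:
On the way, in this order (a step that is already met when the one before it is completed fails the run):
1. a finger holds the gate open while the rack is still short of it (value of joint gate above 0.4 rad and contact force between the fingers and gate above 0.3 N and x of rack_nose in the frame of chute below -0.002 m), for 0.1 s.
2. the rack is half way under the gate, a finger still holding the gate open and a finger pushing the rack (value of joint gate above 0.4 rad and contact force between the fingers and gate above 0.3 N and x of rack_nose in the frame of chute above 0.03 m and x of rack_tail in the frame of chute below -0.005 m and contact force between the fingers and rack above 0.1 N), for 0.05 s.
At the end, for the whole second after the job is handed in: The rear end of the rack's body is at least 3 mm past the middle of the gate blade, the rack stands flat on the chute floor and at rest, and the gate is shut behind it (joint under 0.06 rad) (x of rack_tail in the frame of chute above 0.003 m and value of joint gate below 0.06 rad and z of rack in the frame of chute below 0.008 m and angle between rack's own z axis and vertical below 0.06 rad and angle between the x axis of rack and the x axis of chute, either way round below 0.12 rad and linear speed of rack below 0.02 m/s); the robot touches nothing.
It fails at once if the gate touches the rack (more than 1 N) (contact force between rack and gate above 1 N).
It fails at once if the rack is lifted more than 10 mm or tipped by more than 0.2 rad (z of rack in the frame of chute above 0.014 m or angle between rack's own z axis and vertical above 0.2 rad).
It fails at once if a bystander is moved more than 25 mm (distance of any of oil_can, wrench, parts_bowl from where it was at the start of the episode above 0.025 m).
It also fails if it takes over 43 s, if anything falls off the work surface, if the arm or the gripper's body presses on something with over 40 N, if the wrist force passes 120 N, or if a joint passes its speed limit or range.

## Working session

There is one attempt and no reset: what is moved stays moved. The work goes in short steps, Python scripts to look and compute and a shell command to move; the robot and the scene stay as the last step left them, time stands still between calls to the robot, and variables do not carry over. Pictures are saved under pics/ and viewed, and the job is handed in when it is done.

```bash
mkdir -p pics; python3 - <<'E'
from rig import robot
import cv2,numpy as np
o=robot.get_obs()
for k in o: print(k,np.round(o[k],4))
for n in ["scene","top","wrist"]:
    im=robot.camera(n); cv2.imwrite(f"pics/{n}0.png",im[:,:,::-1])
    c=robot.calibration(n); print(n,{k:np.round(v,3) for k,v in c.items()})
E
```

```text
time 0.0
q [ 0.9685  0.5285  1.4339 -0.      1.1814 -0.1785]
joint_velocities [-0.0006 -0.0004 -0.0017 -0.002  -0.0009 -0.0004]
joint_torque [ 2.00000e-04 -4.40046e+01 -1.76588e+01  6.32000e-02  5.82000e-02
 -1.00000e-04]
position [0.2565 0.569  0.1857]
tool_rot [ 8.400e-01  5.426e-01 -1.000e-03  4.000e-04]
ft_force [0.1495 0.0163 0.0346]
moment [ 0.0113 -0.0349  0.0283]
grip_width 0.0873
scene {'fx': np.float64(438.438), 'fy': np.float64(438.438), 'cx': np.float64(249.926), 'cy': np.float64(189.608), 'rvec': array([ 2.171,  0.958, -0.437]), 'tvec': array([-0.357, -0.202,  1.615])}
top {'fx': np.float64(467.398), 'fy': np.float64(467.398), 'cx': np.float64(254.841), 'cy': np.float64(191.516), 'rvec': array([ 2.122, -2.145,  0.19 ]), 'tvec': array([-0.006,  0.559,  1.136])}
wrist {'fx': np.float64(299.755), 'fy': np.float64(299.755), 'cx': np.float64(252.387), 'cy': np.float64(187.057), 'rvec': array([-2.446, -1.58 , -0.208]), 'tvec': array([-0.624, -0.032,  0.39 ])}
```

View pics/scene0.png

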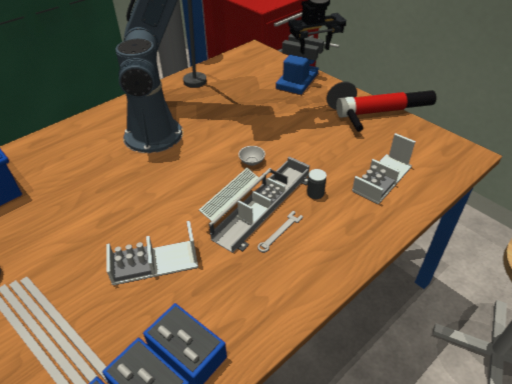

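View pics/top0.png

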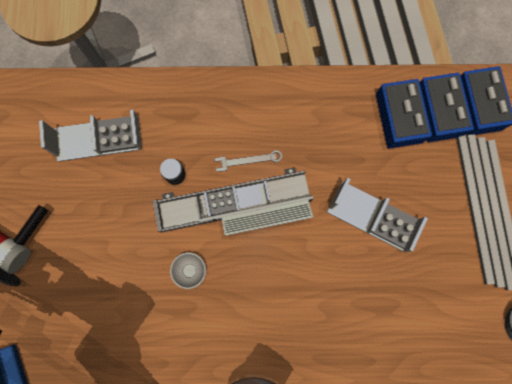

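View pics/wrist0.png

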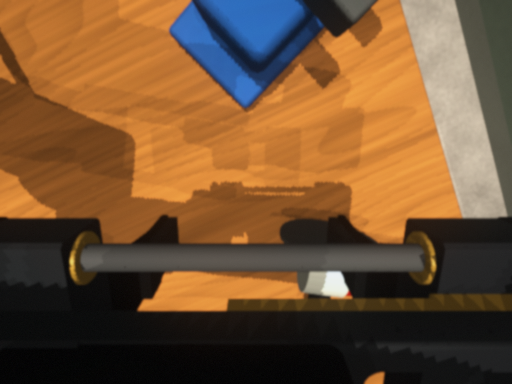

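Three rack look-alikes in the top view: (90,135) at far left, (232,195) in the chute and (378,215) at right. The one in the chute is clearly the smallest, and it sits between the chute walls. I'll confirm that in an enlarged crop and run the detectors.

```bash
cat > h.py <<'E'
from rig import robot
import cv2,numpy as np
def w2c(n):
    c=robot.calibration(n); R=cv2.Rodrigues(np.array(c['rvec'],float))[0]; return R,np.array(c['tvec'],float),c
def towld(n,p):
    R,t,c=w2c(n); return R.T@(np.array(p)-t)
def proj(n,P):
    R,t,c=w2c(n); K=np.array([[c['fx'],0,c['cx']],[0,c['fy'],c['cy']],[0,0,1]])
    return cv2.projectPoints(np.array(P,float).reshape(-1,3),np.array(c['rvec'],float),t,K,None)[0].reshape(-1,2)
E
python3 - <<'E'
from h import *
im=cv2.imread("pics/top0.png")[150:300,140:330]
cv2.imwrite("pics/crop_top.png",cv2.resize(im,None,fx=4,fy=4,interpolation=cv2.INTER_CUBIC))
for n in ["top","scene"]:
    for k in ["chute","shaft","treadle","rack","rack_nose","rack_tail","push_plate","oil_can","parts_bowl","wrench"]:
        print(n,k,[(np.round(towld(n,d['point']),4).tolist(),round(d['confidence'],2)) for d in robot.tip_of(k,n)][:4])
print(robot.get_obs()['time'])
E
```

```text
top chute [([0.519, 0.1306, 0.0006], 0.98), ([0.5379, 0.0765, 0.0031], 0.39)]
top shaft [([0.4879, 0.119, 0.0581], 0.58)]
top treadle [([0.4822, -0.0383, 0.0799], 0.88)]
top rack [([0.7246, 0.3517, -0.0048], 0.93), ([0.5388, 0.0699, 0.0035], 0.89), ([0.4683, -0.3681, -0.0029], 0.76)]
top rack_nose [([0.7326, 0.295, -0.0024], 0.85), ([0.5258, 0.1098, 0.003], 0.77), ([0.4434, -0.4169, -0.0026], 0.63)]
top rack_tail [([0.5408, 0.0366, 0.0027], 0.77), ([0.4997, -0.3193, -0.0014], 0.71)]
top push_plate [([0.5592, -0.0426, 0.0603], 0.87), ([0.699, 0.5184, 0.0795], 0.78), ([0.5512, -0.2227, 0.0748], 0.61)]
top oil_can [([0.6133, 0.1975, 0.002], 0.97)]
top parts_bowl [([0.3613, 0.1606, -0.0025], 0.86)]
top wrench [([0.6545, 0.01, -0.0021], 0.59)]
scene chute [([0.5237, 0.1337, -0.0026], 0.86)]
scene shaft [([0.4893, 0.1237, 0.0665], 0.85)]
scene treadle [([0.4824, -0.0434, 0.082], 0.89)]
scene rack [([0.536, 0.0728, 0.0086], 0.87), ([0.4733, -0.3661, 0.0008], 0.69), ([0.7259, 0.3551, 0.0034], 0.65)]
scene rack_nose [([0.5271, 0.1152, 0.0035], 0.85), ([0.4446, -0.4154, 0.0013], 0.76), ([0.7295, 0.2982, -0.0002], 0.55)]
scene rack_tail [([0.5366, 0.0349, 0.0066], 0.65), ([0.7137, 0.4114, 0.0032], 0.57), ([0.4996, -0.3172, 0.0052], 0.56)]
scene push_plate [([0.5567, -0.0427, 0.059], 0.8), ([0.6981, 0.5192, 0.0801], 0.8), ([0.5525, -0.2199, 0.0815], 0.7), ([0.3636, 0.16, -0.0015], 0.21)]
scene oil_can [([0.6169, 0.2028, 0.0022], 0.71)]
scene parts_bowl [([0.3627, 0.1616, -0.0032], 0.67)]
scene wrench [([0.6515, 0.0081, 0.0025], 0.81)]
1.15
```

View pics/crop_top.png

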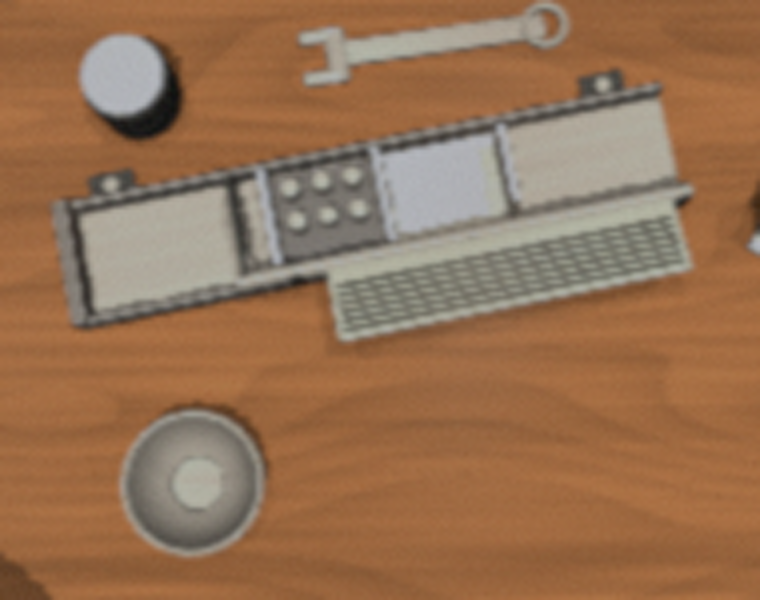

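The crop confirms the small six-pin rack inside the chute: gate blade at crop (243,228), push plate at (508,170), treadle below it. The other two lie loose on the bench and are bigger. Next I'll fit the chute pose.

```bash
cat > fit.py <<'E'
from h import *
from scipy.optimize import least_squares
c,s=np.cos(.35),np.sin(.35)
px=lambda a:np.array(a)/4+[140,150]
# chute coords mm -> crop pixel
C=[([-285,-40,30],(660,86)),([115,-40,30],(55,203)),([115,40,30],(76,327)),
   ([-270,37.5+54*c-2*s,62+54*s+2*c],(692,268)),([-50,37.5+54*c-2*s,62+54*s+2*c],(343,341)),([-283,37.5,62],(690,190))]
T=[([0,0,0],(.521,.132)),([0,37.5,62],(.4886,.1213)),([-160,73,77],(.4823,-.0408))]
def W(p,P):
    P=np.array(P,float)/1e3; a=p[2]; R=np.array([[np.cos(a),-np.sin(a),0],[np.sin(a),np.cos(a),0],[0,0,1]])
    return P@R.T+[p[0],p[1],0]
def res(p):
    r=(proj("top",W(p,[a for a,_ in C]))-np.array([px(b) for _,b in C])).ravel()/1.0
    t=(W(p,[a for a,_ in T])[:,:2]-np.array([b for _,b in T])).ravel()/.004
    return np.r_[r,t]
r=least_squares(res,[.521,.132,1.77],loss='soft_l1'); p=r.x
def inv(p,w):
    a=p[2]; R=np.array([[np.cos(a),-np.sin(a),0],[np.sin(a),np.cos(a),0],[0,0,1]])
    return (np.array(w)-[p[0],p[1],0])@R*1e3
E
python3 - <<'E'
from fit import *
print(p,np.degrees(p[2]),np.round(res(p),1))
for k,w in dict(nose=[.5264,.1125,.003],tail=[.5387,.0358,.0045],plate=[.558,-.0427,.06],rack=[.5374,.0714,.006],can=[.615,.2,0],bowl=[.362,.161,0]).items(): print(k,np.round(inv(p,w),1))
im=cv2.imread("pics/top0.png"); sc=cv2.imread("pics/scene0.png")
L=[[[-285,-40,30],[115,-40,30],[115,40,30],[-285,40,30]],[[-270,37.5,64],[-50,37.5,64],[-50,37.5+54*c,64+54*s],[-270,37.5+54*c,64+54*s]],[[0,17,37],[0,-29,37]],[[-283,37.5,62],[5,37.5,62]]]
for n,I,(y0,y1,x0,x1) in [("top",im,(150,300,140,330)),("scene",sc,(130,260,180,340))]:
    I=cv2.resize(I[y0:y1,x0:x1],None,fx=4,fy=4,interpolation=cv2.INTER_CUBIC)
    for l in L:
        q=((proj(n,W(p,l))-[x0,y0]+.5)*4).astype(int); cv2.polylines(I,[q],True,(0,0,255),1)
    cv2.imwrite(f"pics/ov_{n}.png",I)
E
```

```text
[0.52240633 0.12819363 1.76225391] 100.9697115001299 [ 0.4 -1.  -0.6  0.3 -0.6 -0.2  0.3  0.1 -1.1  0.   0.4  0.1  0.4 -1.
 -0.8 -0.1 -0.3 -0.5]
nose [-16.2  -0.9   3. ]
tail [-93.8   1.6   4.5]
plate [-174.5   -2.4   60. ]
rack [-58.6  -3.9   6. ]
can [  52.9 -104.6    0. ]
bowl [ 62.7 151.2   0. ]
```

View pics/ov_top.png

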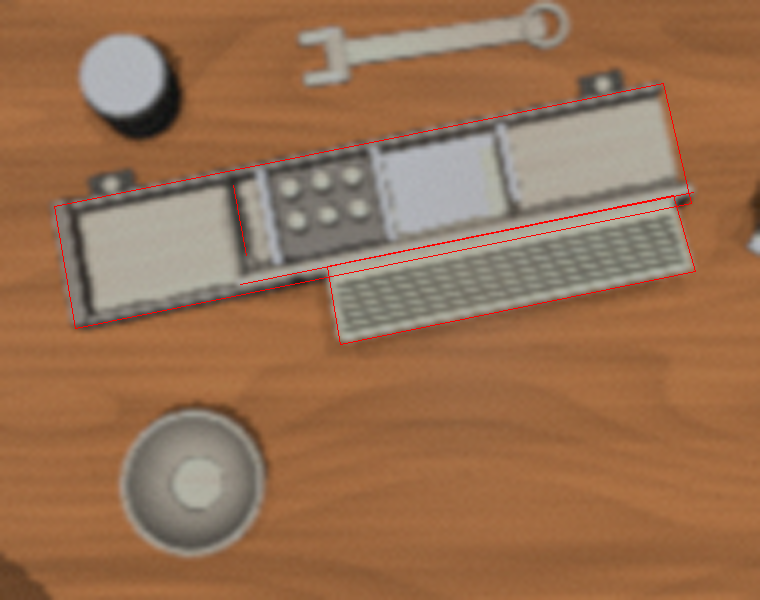

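View pics/ov_scene.png

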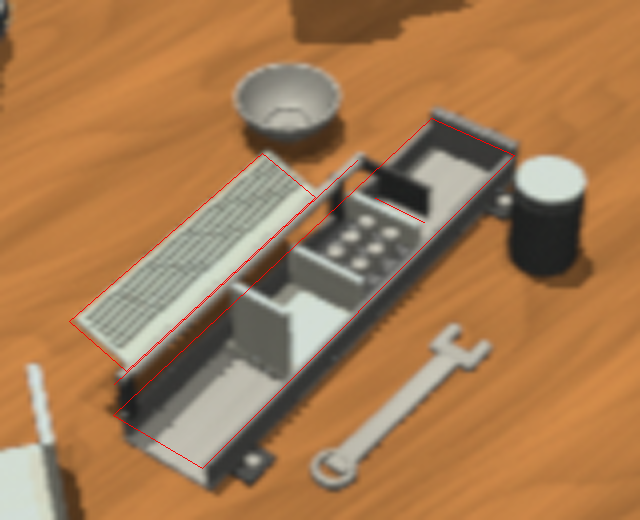

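Chute fit is good (about 1 px). I'll turn the tool first so that tool x = chute −y, and set the opening to about 58 mm.

```bash
python3 -m creep '{"dp":[[0,0,0],[0,0,0],[0,0,0],[0,0,0],[0,0,0],[0,0,0],[0,0,0],[0,0,0]],"turn":[[0,0,7.8],[0,0,7.8],[0,0,7.8],[0,0,7.8],[0,0,7.8],[0,0,7.8],[0,0,7.9],[0,0,0]]}' -0.33
cat > go.py <<'E'
from fit import *
from scipy.spatial.transform import Rotation as Ro
import sys
def rep(tgt):
    o=robot.get_obs(); R=Ro.from_quat(o['tool_rot']).as_matrix(); P=np.array(o['position'])
    a=p[2]; Rd=np.array([[np.sin(a),-np.cos(a),0],[-np.cos(a),-np.sin(a),0],[0,0,-1]]); Rd=Rd.T if 0 else Rd
    y=np.array([-np.sin(a),np.cos(a),0]); X=np.array([np.cos(a),np.sin(a),0]); Rd=np.c_[-y,-X,[0,0,-1]]
    print('t',o['time'],'chute',np.round(inv(p,P),1),'w',np.round(o['grip_width'],4),'F(chute)',np.round(inv([0,0,p[2]],o['ft_force'])/1e3,2))
    print('dp cm (tool)',np.round(R.T@(W(p,tgt)-P)*100,2),'turn deg',np.round(np.degrees(Ro.from_matrix(R.T@Rd).as_rotvec()),2))
if __name__=="__main__": rep([float(v) for v in sys.argv[1:4]])
E
python3 go.py -205 36 140
```

```text
time: 1.95
position: [0.257, 0.5697, 0.1867]
tool_rot: [0.995, 0.096, 0.0, -0.0]
ft_force: [-0.1, -0.7, 1.0]
grip_width: 0.058
t 1.95 chute [484.  176.5 186.7] w 0.058 F(chute) [-0.72  0.2   0.95]
dp cm (tool) [13.98 68.91  4.66] turn deg [-0.   -0.    0.06]
```

```bash
python3 -m creep '{"dp":[[0.4,2,0],[0.8,3.9,0],[0.8,3.9,0],[0.8,3.9,0],[0.8,3.9,0],[0.8,3.9,0],[0.8,3.9,0],[0.8,3.9,0],[0.8,3.9,0],[0.8,3.9,0],[0.8,3.9,0],[0.8,3.9,0],[0.8,3.9,0],[0.8,3.9,0],[0.8,3.9,0],[0.8,3.9,0],[0.8,3.9,0],[0.8,3.9,0],[0,2.6,0],[0,1.9,0]],"turn":[[0,0,0],[0,0,0],[0,0,0],[0,0,0],[0,0,0],[0,0,0],[0,0,0],[0,0,0],[0,0,0],[0,0,0],[0,0,0],[0,0,0],[0,0,0],[0,0,0],[0,0,0],[0,0,0],[0,0,0],[0,0,0],[0,0,0],[0,0,0]]}'
python3 go.py -205 36 95
```

```text
time: 3.95
position: [0.5342, -0.1203, 0.1867]
tool_rot: [0.995, 0.097, 0.0, 0.0]
ft_force: [-0.2, 0.9, -0.6]
grip_width: 0.0579
t 3.95 chute [-246.1   35.7  186.7] w 0.0579 F(chute) [ 0.9   0.01 -0.62]
dp cm (tool) [-0.02 -4.12  9.16] turn deg [ 0.03 -0.03  0.11]
```

```bash
python3 -m creep '{"dp":[[0,-1.4,0],[0,-1.4,1],[0,-1.3,2],[0,0,2],[0,0,2],[0,0,2.1],[0,0,0]],"turn":[[0,0,0],[0,0,0],[0,0,0],[0,0,0],[0,0,0],[0,0,0],[0,0,0]]}'
python3 go.py -205 36 64
python3 - <<'E'
from fit import *
for n,(y0,y1,x0,x1) in [("top",(150,300,140,330)),("scene",(130,260,180,340))]:
    I=robot.camera(n)[:,:,::-1]
    cv2.imwrite(f"pics/a_{n}.png",cv2.resize(I[y0:y1,x0:x1],None,fx=4,fy=4,interpolation=cv2.INTER_CUBIC))
cv2.imwrite("pics/a_wrist.png",robot.camera("wrist")[:,:,::-1])
for k in ["rack_nose","rack_tail","push_plate"]:
  for n in ["scene","top"]:
    print(n,k,[np.round(inv(p,towld(n,d['point'])),1).tolist() for d in robot.tip_of(k,n)][:3])
E
```

```text
time: 4.65
position: [0.5221, -0.0746, 0.0929]
tool_rot: [0.995, 0.098, -0.004, -0.002]
ft_force: [-0.7, 0.2, 0.2]
grip_width: 0.0582
t 4.65 chute [-199.    38.9   92.9] w 0.0582 F(chute) [0.35 0.64 0.18]
dp cm (tool) [0.31 0.61 2.89] turn deg [-0.26  0.39  0.23]
scene rack_nose [[-517.0, 177.1, -0.2], [-12.9, -0.6, 4.2], [127.4, -235.7, 4.6]]
top rack_nose [[121.8, -239.4, -4.2], [-17.7, -1.7, 3.1], [-518.4, 184.1, -2.0]]
scene rack_tail [[-96.3, 2.1, 5.5], [-434.6, 105.5, 4.5], [237.8, -241.3, 4.9]]
top rack_tail [[-436.9, 109.2, 4.2], [234.6, -242.2, -1.4], [-95.2, -2.3, 1.5]]
scene push_plate [[353.3, -249.5, 79.4], [-347.9, 35.6, 79.5], [-175.1, -2.0, 60.0]]
top push_plate [[-175.9, -2.6, 60.3], [-348.4, 35.1, 72.1], [350.4, -247.8, 79.2]]
```

View pics/a_scene.png

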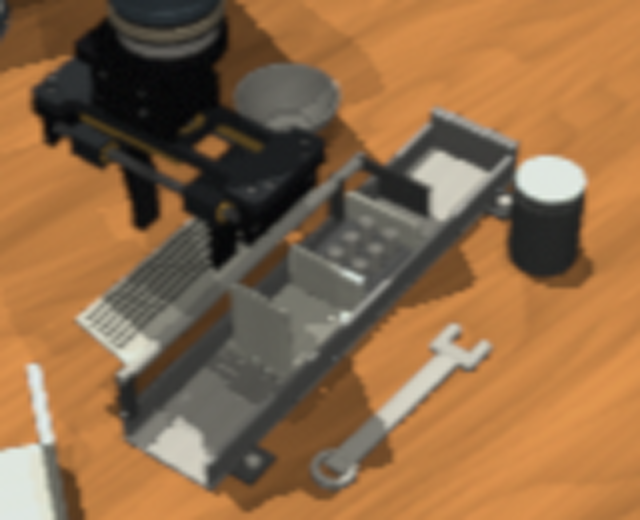

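View pics/a_wrist.png

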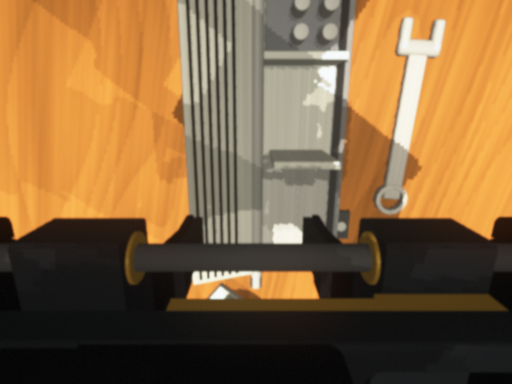

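Wrist view: the fingers straddle the shaft, the left one (near (195,230)) over the treadle and the right one (near (315,230)) over the channel behind the push plate (at (305,160)). Re-reading the pose now it has settled.

```bash
python3 go.py -204 36 55
python3 - <<'E'
from fit import *
print((proj("scene",W(p,[[-205,0,93],[-205,73,93]]))-[180,130])*4)
E
```

```text
t 5.1 chute [-203.2   35.6   96.4] w 0.0579 F(chute) [-0.61  0.63 -0.43]
dp cm (tool) [-0.05  0.08  4.14] turn deg [ 0.04 -0.07  0.05]
[[224.06178104 308.03853611]
 [143.32580908 264.50640882]]
```

```bash
python3 - <<'E'
from fit import *
I=cv2.imread("pics/a_top.png"); J=cv2.imread("pics/a_scene.png")
for n,im,o in [("top",I,[140,150]),("scene",J,[180,130])]:
    pts=[[-203,-1+dy,96]for dy in (0,73)]+[[-203,36,96+70]]+[[-203,-1,116],[-203,-1,136]]+[[-190,-1,96],[-180,-1,96]]
    for q in proj(n,W(p,pts)): cv2.circle(im,tuple(((q-o+.5)*4).astype(int)),3,(0,0,255),-1)
cv2.imwrite("pics/b.png",cv2.resize(np.vstack([cv2.resize(I,(640,505)),J]),(500,800)))
cv2.imwrite("pics/b_t.png",I);cv2.imwrite("pics/b_s.png",J)
E
```

```text
(no output)
```

View pics/b_t.png

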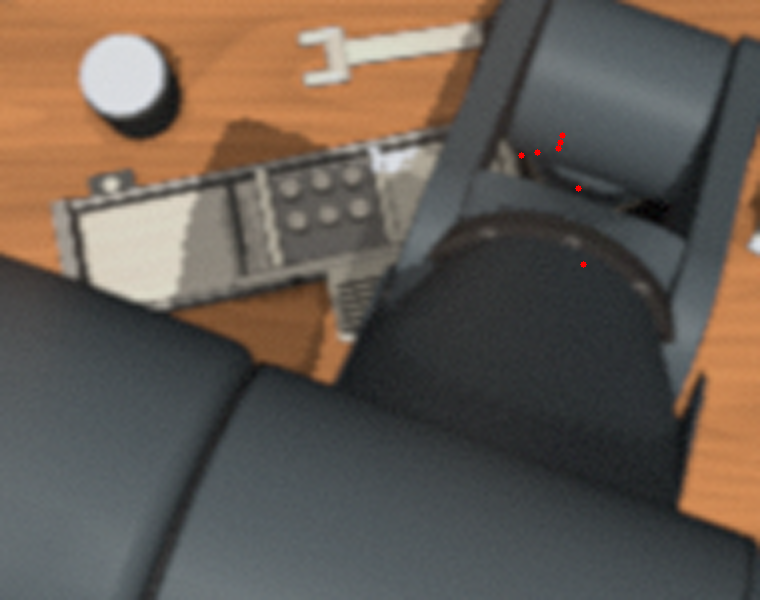

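View pics/b_s.png

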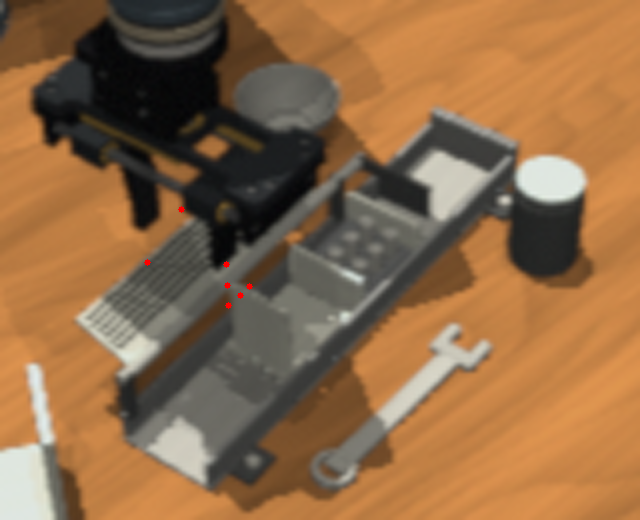

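```bash
python3 - <<'E'
from fit import *
from scipy.spatial.transform import Rotation as Ro
o=robot.get_obs(); R=Ro.from_quat(o['tool_rot']).as_matrix(); P=np.array(o['position'])
Rc,t,c=w2c("wrist")
I=cv2.imread("pics/a_wrist.png")
for dz in (0,-.02,-.04,-.07):
  for dx in (-.029,.029):
    for dy in(-.0095,.0095):
      w=P+R@[dx,dy,dz]; q=proj("wrist",w)[0]; print(dz,dx,dy,np.round(q),round((Rc@w+t)[2],3)); cv2.circle(I,tuple(q.astype(int)),2,(0,0,255) if dz==0 else (0,255,0),-1)
cv2.imwrite("pics/c.png",I)
E
```

```text
0 -0.029 -0.0095 [210. 198.] 0.207
0 -0.029 0.0095 [211. 224.] 0.212
0 0.029 -0.0095 [294. 198.] 0.207
0 0.029 0.0095 [293. 224.] 0.212
-0.02 -0.029 -0.0095 [206. 207.] 0.188
-0.02 -0.029 0.0095 [207. 235.] 0.193
-0.02 0.029 -0.0095 [298. 207.] 0.188
-0.02 0.029 0.0095 [297. 235.] 0.193
-0.04 -0.029 -0.0095 [200. 219.] 0.168
-0.04 -0.029 0.0095 [202. 250.] 0.173
-0.04 0.029 -0.0095 [304. 219.] 0.168
-0.04 0.029 0.0095 [302. 250.] 0.173
-0.07 -0.029 -0.0095 [190. 243.] 0.139
-0.07 -0.029 0.0095 [192. 279.] 0.144
-0.07 0.029 -0.0095 [314. 243.] 0.139
-0.07 0.029 0.0095 [312. 279.] 0.144
```

View pics/c.png

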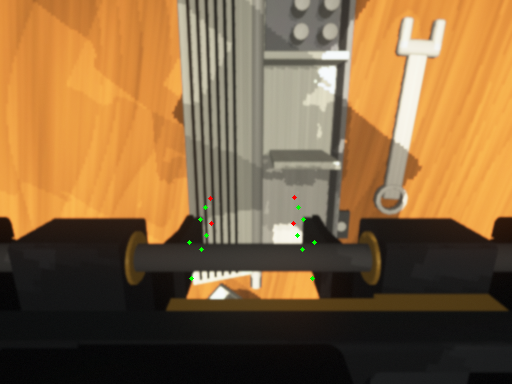

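The visible finger ends sit about 40 mm behind the stated TCP in both the scene and wrist views. Contact will settle it, so I'll lower a little and look.

```bash
python3 -m creep '{"dp":[[0,0,0.6],[0,0,0.7],[0,0,0.7],[0,0,0.6],[0,0,0.5],[0,0,0]],"turn":[[0,0,0],[0,0,0],[0,0,0],[0,0,0],[0,0,0],[0,0,0]]}'
python3 go.py -204 36 55
python3 - <<'E'
from fit import *
for n,(y0,y1,x0,x1) in [("scene",(130,260,180,340))]:
    I=robot.camera(n)[:,:,::-1]
    cv2.imwrite(f"pics/d_{n}.png",cv2.resize(I[y0:y1,x0:x1],None,fx=4,fy=4,interpolation=cv2.INTER_CUBIC))
E
python3 go.py -204 36 55
```

```text
time: 5.7
position: [0.525, -0.0777, 0.0636]
tool_rot: [0.995, 0.096, -0.001, -0.0]
ft_force: [0.0, 0.5, 0.2]
grip_width: 0.0579
t 5.7 chute [-202.6   36.6   63.6] w 0.0579 F(chute) [ 0.5  -0.12  0.23]
dp cm (tool) [0.06 0.14 0.86] turn deg [-0.06  0.1   0.05]
t 5.75 chute [-202.8   36.3   64.1] w 0.058 F(chute) [-0.05  0.55  0.28]
dp cm (tool) [0.03 0.13 0.91] turn deg [-0.04  0.06  0.05]
```

View pics/d_scene.png

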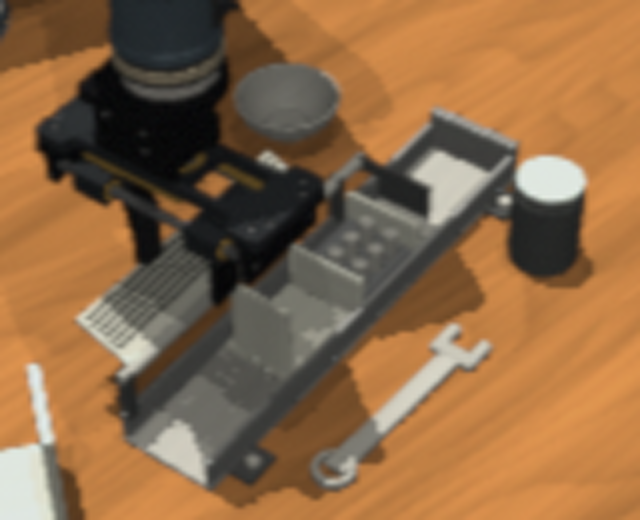

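No force and the gate is unmoved at TCP z = 64, where the stated fingertip would already have pressed the treadle. So the fingers really end about 38 mm above the reported TCP. I'll go down in small steps, watching force.

```bash
python3 -m creep '{"dp":[[0,0,0.5],[0,0,0.5],[0,0,0.5],[0,0,0.4],[0,0,0]],"turn":[[0,0,0],[0,0,0],[0,0,0],[0,0,0],[0,0,0]]}'
python3 go.py -204 36 35
python3 -m creep '{"dp":[[0,0,0.4],[0,0,0.4],[0,0,0.2],[0,0,0],[0,0,0]],"turn":[[0,0,0],[0,0,0],[0,0,0],[0,0,0],[0,0,0]]}'
cat > snap.py <<'E'
from fit import *
import sys
t=sys.argv[1]
I=robot.camera("scene")[:,:,::-1]; y0,y1,x0,x1=130,260,180,340
a=cv2.resize(I[y0:y1,x0:x1],None,fx=4,fy=4,interpolation=cv2.INTER_CUBIC)
cv2.imwrite(f"pics/{t}_s.png",a)
cv2.imwrite(f"pics/{t}_w.png",robot.camera("wrist")[:,:,::-1])
E
python3 snap.py e; python3 go.py -204 36 20
```

```text
time: 6.25
position: [0.5252, -0.0777, 0.045]
tool_rot: [0.995, 0.096, -0.001, -0.0]
ft_force: [-0.1, -0.8, -0.2]
grip_width: 0.0579
t 6.25 chute [-202.7   36.5   45. ] w 0.0579 F(chute) [-0.72  0.28 -0.18]
dp cm (tool) [0.05 0.13 1.  ] turn deg [-0.04  0.07  0.05]
time: 6.75
position: [0.5254, -0.0779, 0.0357]
tool_rot: [0.995, 0.096, -0.0, -0.0]
ft_force: [-1.9, -1.0, 3.1]
grip_width: 0.0581
t 6.85 chute [-202.9   36.1   35.8] w 0.0578 F(chute) [-0.22  0.66  2.71]
dp cm (tool) [0.01 0.11 1.58] turn deg [-0.    0.01  0.05]
```

View pics/e_s.png

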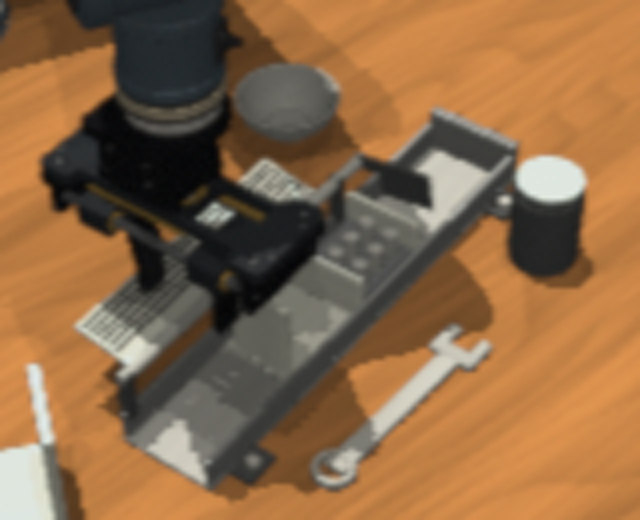

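View pics/e_w.png

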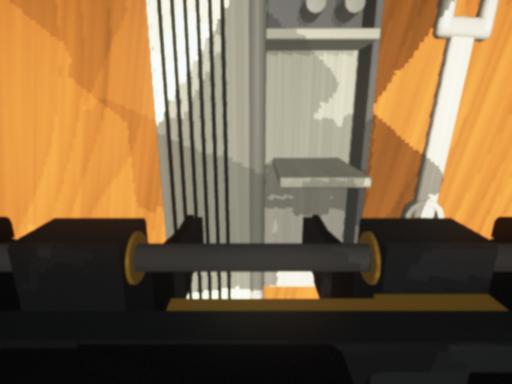

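```bash
python3 - <<'E'
from fit import *
I=cv2.imread("pics/e_s.png")
for z,col in((106,(0,0,255)),(146,(0,255,0))):
  q=((proj("scene",W(p,[[-240.5,-59,z],[-165.5,-59,z],[-165.5,131,z],[-240.5,131,z]]))-[180,130]+.5)*4); print(z,q.round())
  cv2.polylines(I,[q.astype(int)],True,col,1)
cv2.imwrite("pics/e2.png",I)
E
```

```text
106 [[262. 366.]
 [329. 300.]
 [119. 191.]
 [ 49. 248.]]
146 [[260. 323.]
 [329. 257.]
 [114. 149.]
 [ 42. 206.]]
```

View pics/e2.png

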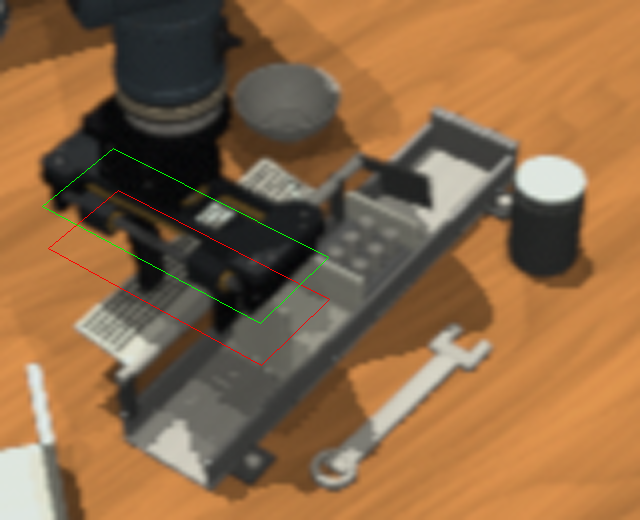

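The body outline matches only when drawn 40 mm higher (green). So the whole gripper is 40 mm above the reported TCP, and fingertip z = TCP z + 40. Contact of about 3 N at a tip height of about 77 mm fits the shut treadle. Pressing down to a tip height of about 54 mm.

```bash
python3 -m creep '{"dp":[[0,0,0.3],[0,0,0.3],[0,0,0.4],[0,0,0.4],[0,0,0.4],[0,0,0.3],[0,0,0],[0,0,0]],"turn":[[0,0,0],[0,0,0],[0,0,0],[0,0,0],[0,0,0],[0,0,0],[0,0,0],[0,0,0]]}'
python3 snap.py f; python3 go.py -204 36 14
```

```text
time: 7.65
position: [0.527, -0.0778, 0.0148]
tool_rot: [0.995, 0.096, 0.001, 0.0]
ft_force: [-0.0, 1.0, 5.7]
grip_width: 0.0578
t 7.75 chute [-203.1   34.7   14.8] w 0.0578 F(chute) [ 0.67 -0.74  3.82]
dp cm (tool) [-0.13  0.09  0.08] turn deg [ 0.04 -0.14  0.02]
```

View pics/f_s.png

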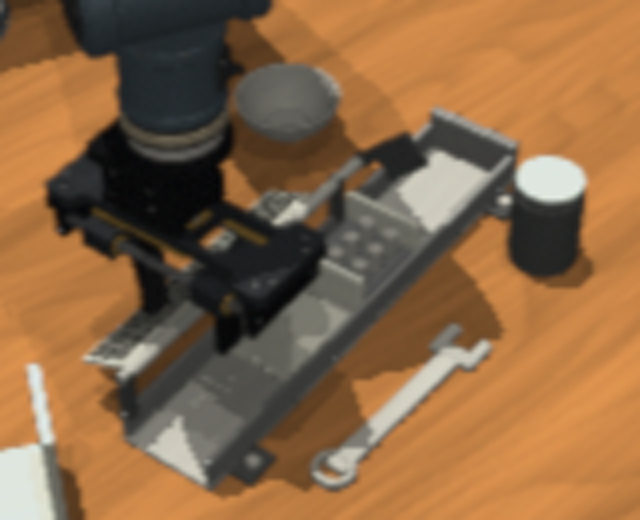

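View pics/f_w.png

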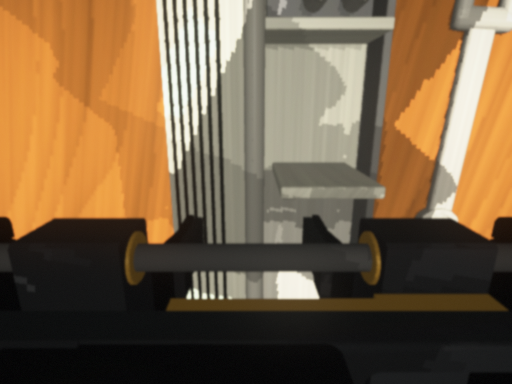

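```bash
python3 - <<'E'
from fit import *
def blade(g):
    out=[]
    for y,z in((17,37),(-29,37),(-29,60),(17,60)):
        dy,dz=y-37.5,z-62; C,S=np.cos(g),np.sin(g)
        out.append([0,37.5+dy*C+dz*S, 62-dy*S+dz*C])
    return out
tiles=[]
for f,gs in(("e_s",[0]),("f_s",[.45]),("f_s",[.6]),("f_s",[.75])):
    I=cv2.imread(f"pics/{f}.png")
    for g in gs:
        q=((proj("scene",W(p,blade(g)))-[180,130]+.5)*4).astype(int); cv2.polylines(I,[q[:3]],False,(0,0,255),1)
    tiles.append(cv2.resize(I[90:240,320:460],None,fx=2.7,fy=2))
cv2.imwrite("pics/g.png",np.vstack([np.hstack(tiles[:2]),np.hstack(tiles[2:])]))
E
```

```text
(no output)
```

View pics/g.png

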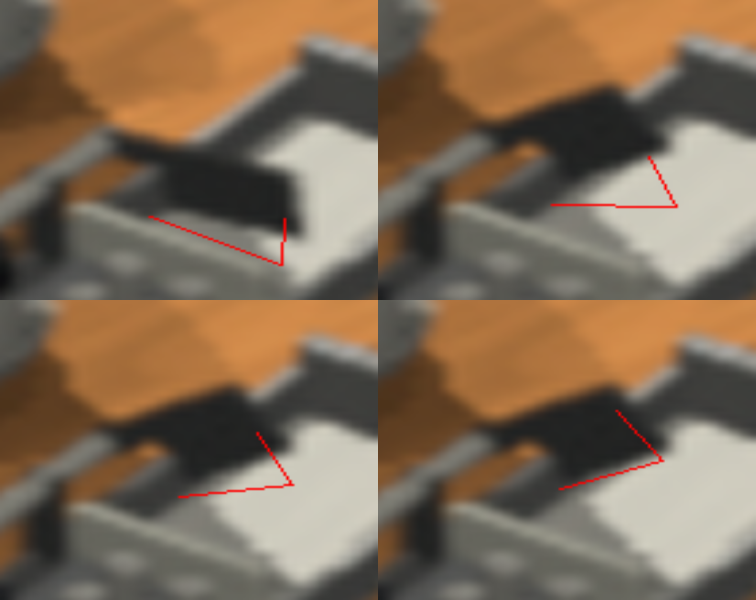

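The gate is up: the blade edge slope matches about 0.75 rad, above the 0.45 needed. Force is about 4–5 N and the push plate is still ahead of the far finger. Pushing now along tool −y.

```bash
python3 -m creep '{"dp":[[0,-0.2,0],[0,-0.3,0],[0,-0.3,0],[0,-0.3,0],[0,-0.3,0],[0,-0.3,0],[0,-0.3,0],[0,-0.3,0],[0,-0.3,0],[0,-0.2,0]],"turn":[[0,0,0],[0,0,0],[0,0,0],[0,0,0],[0,0,0],[0,0,0],[0,0,0],[0,0,0],[0,0,0],[0,0,0]]}'
python3 go.py -80 36 14; python3 snap.py i
```

```text
time: 8.75
position: [0.5204, -0.0505, 0.0146]
tool_rot: [0.995, 0.096, 0.0, 0.0]
ft_force: [-0.4, -4.5, 4.3]
grip_width: 0.058
t 8.75 chute [-175.1   36.    14.6] w 0.058 F(chute) [-4.33  1.27  4.3 ]
dp cm (tool) [ 0.01 -9.51  0.05] turn deg [ 0.04 -0.01  0.06]
```

View pics/i_s.png

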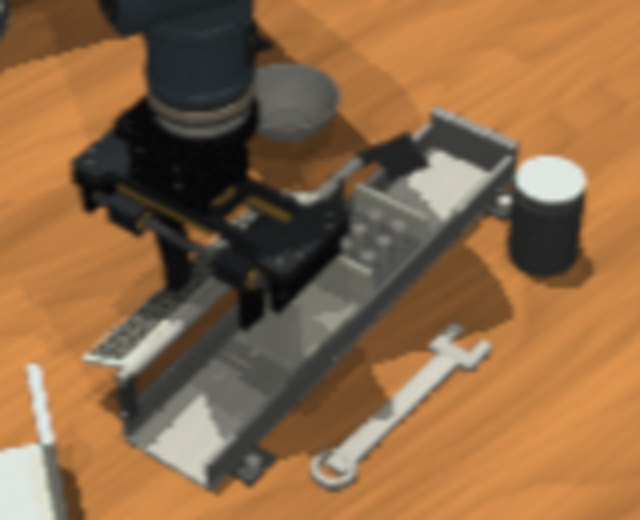

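View pics/i_w.png

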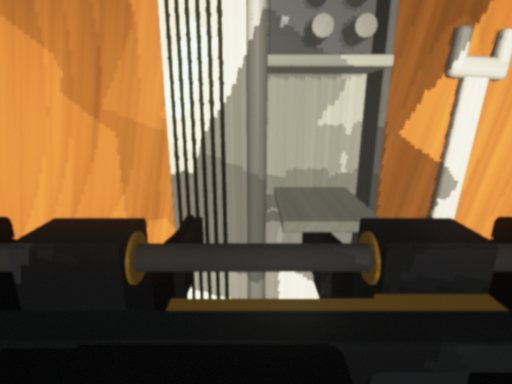

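Contact made (−4.3 N along the chute), the rack is sliding with its front plate just short of the raised blade, and the gate is still up. Continuing.

```bash
python3 -m creep '{"dp":[[0,-0.3,0],[0,-0.4,0],[0,-0.4,0],[0,-0.4,0],[0,-0.4,0],[0,-0.4,0],[0,-0.4,0],[0,-0.4,0],[0,-0.4,0],[0,-0.4,0],[0,-0.4,0],[0,-0.4,0],[0,-0.4,0],[0,-0.4,0],[0,-0.4,0],[0,-0.3,0],[0,-0.2,0]],"turn":[[0,0,0],[0,0,0],[0,0,0],[0,0,0],[0,0,0],[0,0,0],[0,0,0],[0,0,0],[0,0,0],[0,0,0],[0,0,0],[0,0,0],[0,0,0],[0,0,0],[0,0,0],[0,0,0],[0,0,0]]}'
python3 go.py -80 36 14; python3 snap.py j
python3 - <<'E'
from fit import *
robot.camera("top")
for k in ["rack_nose","rack_tail","push_plate"]:
  for n in ["scene","top"]:
    r=[(np.round(inv(p,towld(n,d['point'])),1).tolist(),round(d['confidence'],2)) for d in robot.tip_of(k,n)]
    print(n,k,[a for a in r if abs(a[0][1])<30])
E
```

```text
time: 10.55
position: [0.5079, 0.0123, 0.0146]
tool_rot: [0.995, 0.096, -0.0, 0.0]
ft_force: [-0.6, -6.1, 4.6]
grip_width: 0.058
t 10.55 chute [-111.    36.3   14.6] w 0.058 F(chute) [-5.87  1.8   4.57]
dp cm (tool) [ 0.03 -3.1   0.06] turn deg [0.02 0.03 0.06]
scene rack_nose [([63.2, -4.0, 6.1], 0.73)]
top rack_nose [([54.3, -1.3, 3.3], 0.5)]
scene rack_tail [([-18.8, -1.4, 5.4], 0.55)]
top rack_tail [([-17.3, -3.8, 3.7], 0.58), ([56.0, -0.3, -1.9], 0.56)]
scene push_plate [([-98.4, -1.5, 63.9], 0.89)]
top push_plate []
```

View pics/j_s.png

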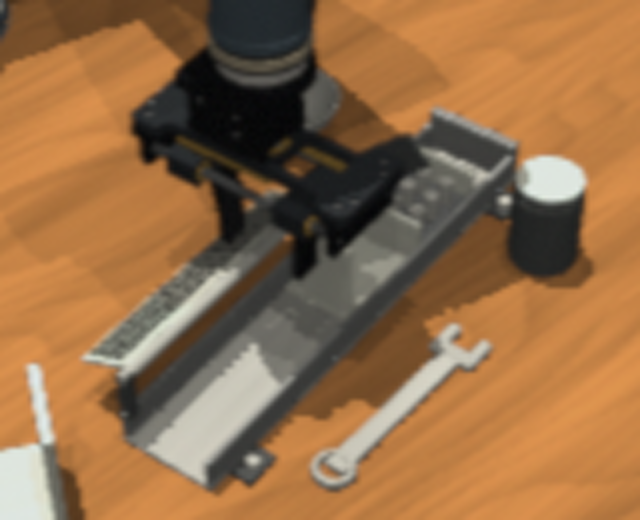

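Tail is estimated at −17 to −21 mm. A push of another 3.2 cm should put it at about +11 to +14, within the 3–25 window.

```bash
python3 -m creep '{"dp":[[0,-0.3,0],[0,-0.4,0],[0,-0.4,0],[0,-0.4,0],[0,-0.4,0],[0,-0.4,0],[0,-0.4,0],[0,-0.3,0],[0,-0.2,0],[0,0,0]],"turn":[[0,0,0],[0,0,0],[0,0,0],[0,0,0],[0,0,0],[0,0,0],[0,0,0],[0,0,0],[0,0,0],[0,0,0]]}'
python3 go.py -80 36 14; python3 snap.py k
python3 - <<'E'
from fit import *
I=robot.camera("top")[:,:,::-1]
cv2.imwrite("pics/k_t.png",cv2.resize(I[150:300,140:330],None,fx=4,fy=4,interpolation=cv2.INTER_CUBIC))
for k in ["rack_nose","rack_tail","push_plate"]:
  for n in ["scene","top"]:
    r=[(np.round(inv(p,towld(n,d['point'])),1).tolist(),round(d['confidence'],2)) for d in robot.tip_of(k,n)]
    print(n,k,[a for a in r if abs(a[0][1])<30])
E
```

```text
time: 12.0
position: [0.5018, 0.0438, 0.0146]
tool_rot: [0.995, 0.096, -0.0, 0.0]
ft_force: [-0.2, -4.2, 4.7]
grip_width: 0.0579
t 12.0 chute [-78.9  36.3  14.6] w 0.0579 F(chute) [-4.1   1.04  4.71]
dp cm (tool) [0.03 0.11 0.06] turn deg [0.   0.02 0.06]
scene rack_nose [([95.0, -5.1, 3.5], 0.8)]
top rack_nose [([88.2, -1.3, 3.2], 0.65)]
scene rack_tail [([10.5, -0.4, 7.3], 0.76)]
top rack_tail []
scene push_plate [([-68.2, -2.9, 61.2], 0.61)]
top push_plate []
```

View pics/k_s.png

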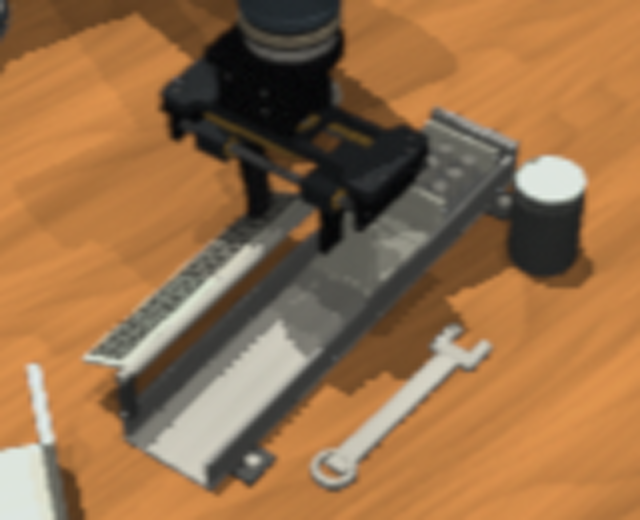

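View pics/k_w.png

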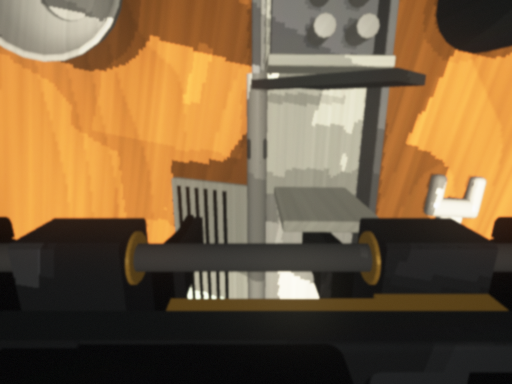

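View pics/k_t.png

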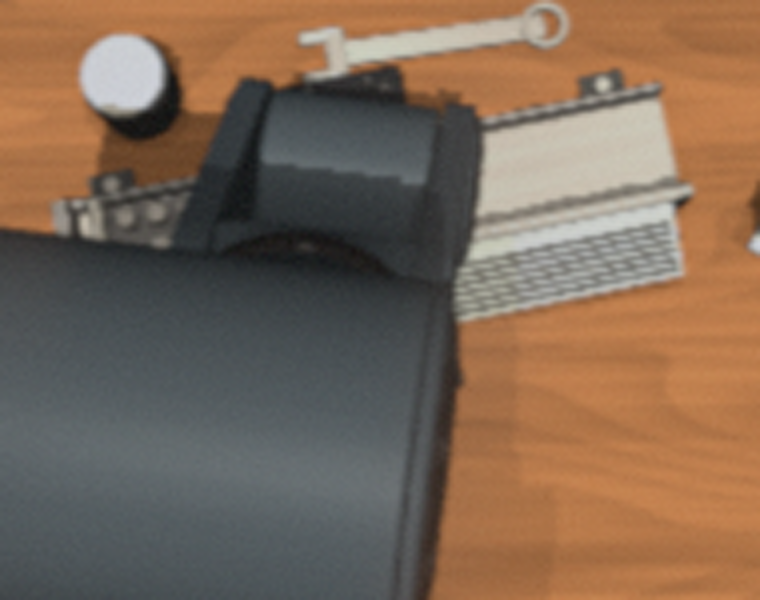

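```bash
python3 - <<'E'
from fit import *
for nm,x,z in(("tail0",0,47),("tail10",10,47),("tail20",20,47),("plate rear top",-69,76),("plate front top",-63,76)):
    print(nm,proj("wrist",W(p,[[x,-5,z]])).round(1))
I=cv2.imread("pics/k_w.png"); cv2.imwrite("pics/k_wc.png",cv2.resize(I[40:245,240:440],None,fx=2.9,fy=2.9,interpolation=cv2.INTER_CUBIC))
E
```

```text
tail0 [[330.5  90.2]]
tail10 [[331.8  69.9]]
tail20 [[333.2  48.9]]
plate rear top [[335.7 234.2]]
plate front top [[336.6 222.8]]
```

View pics/k_wc.png

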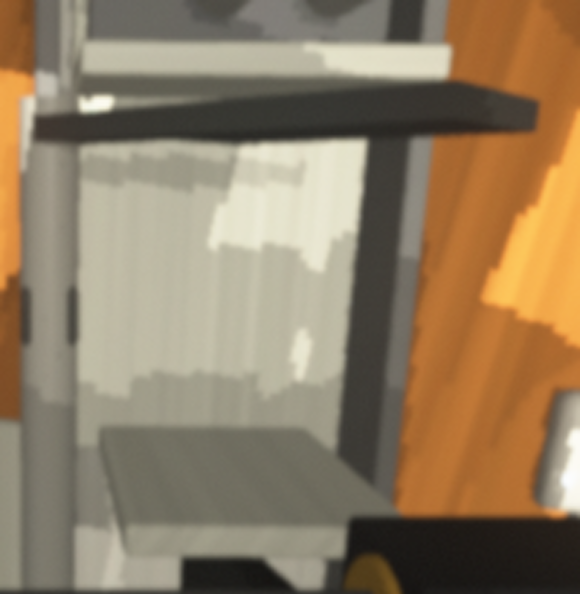

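The wrist view puts the rear end plate edge at row 66, so tail ≈ +12 mm. The scene detector says +10.5 and kinematics +10.6, all well past the blade. Next: back the finger off the plate with the treadle still held, then lift.

```bash
python3 -m creep '{"dp":[[0,0.2,0],[0,0.4,0],[0,0.4,0],[0,0.4,0],[0,0.2,0],[0,0,-0.2],[0,0,-0.4],[0,0,-0.4],[0,0,-0.4],[0,0,-0.4],[0,0,-0.4],[0,0,-0.4],[0,0,-0.6],[0,0,-1],[0,0,-1.5],[0,0,-2],[0,0,-2],[0,0,-2],[0,0,-1],[0,0,0]],"turn":[[0,0,0],[0,0,0],[0,0,0],[0,0,0],[0,0,0],[0,0,0],[0,0,0],[0,0,0],[0,0,0],[0,0,0],[0,0,0],[0,0,0],[0,0,0],[0,0,0],[0,0,0],[0,0,0],[0,0,0],[0,0,0],[0,0,0],[0,0,0]]}'
python3 go.py -80 36 14
```

```text
time: 14.45
position: [0.5061, 0.028, 0.1432]
tool_rot: [0.995, 0.096, 0.002, 0.0]
ft_force: [0.2, -0.9, 0.1]
grip_width: 0.0579
t 14.45 chute [-95.3  35.1 143.2] w 0.0579 F(chute) [-0.93 -0.    0.14]
dp cm (tool) [-0.13 -1.55 12.92] turn deg [ 0.07 -0.19  0.05]
```

```bash
python3 -m creep '{"dp":[[0,2,-1],[0,4,-1],[0,4,0],[0,4,0],[0,2,0],[0,0,0]],"turn":[[0,0,0],[0,0,0],[0,0,0],[0,0,0],[0,0,0],[0,0,0]]}'
python3 snap.py m
python3 - <<'E'
from fit import *
I=robot.camera("top")[:,:,::-1]
cv2.imwrite("pics/m_t.png",cv2.resize(I[150:300,140:330],None,fx=4,fy=4,interpolation=cv2.INTER_CUBIC))
for k in ["rack_nose","rack_tail","push_plate","oil_can","parts_bowl","wrench"]:
  for n in ["scene","top"]:
    r=[(np.round(inv(p,towld(n,d['point'])),1).tolist(),round(d['confidence'],2)) for d in robot.tip_of(k,n)]
    print(n,k,r[:3])
for w in([.615,.2,0],[.362,.161,0],[.653,.009,0]): print(inv(p,w).round())
E
python3 go.py -80 36 14
```

```text
time: 15.05
position: [0.536, -0.1318, 0.1605]
tool_rot: [0.996, 0.094, -0.0, 0.0]
ft_force: [0.2, 2.0, -0.0]
grip_width: 0.058
scene rack_nose [([93.3, -3.8, 4.0], 0.91), ([-519.1, 181.1, 3.6], 0.76), ([55.9, -108.9, 1.7], 0.72)]
top rack_nose [([-520.0, 182.1, -2.9], 0.84), ([120.8, -234.1, -2.7], 0.72), ([86.4, -0.0, 3.5], 0.65)]
scene rack_tail [([241.8, -238.9, 0.4], 0.87), ([-432.6, 103.4, 4.7], 0.74), ([11.7, 1.7, 6.0], 0.69)]
top rack_tail [([10.4, -2.5, 4.3], 0.97), ([235.3, -241.8, -1.0], 0.87), ([-434.7, 107.7, 5.0], 0.69)]
scene push_plate [([-343.7, 38.7, 81.1], 0.79), ([351.7, -249.6, 78.4], 0.77), ([-67.5, 0.4, 60.0], 0.74)]
top push_plate [([-67.7, -1.7, 58.6], 0.78), ([348.6, -247.3, 77.0], 0.7)]
scene oil_can [([57.0, -104.8, 1.7], 0.6)]
top oil_can [([48.7, -105.4, -0.4], 0.82)]
scene parts_bowl [([62.1, 148.4, -1.6], 0.91)]
top parts_bowl [([58.9, 151.1, -1.9], 0.51)]
scene wrench [([-144.6, -104.6, 4.9], 0.83), ([52.1, -4.7, 9.3], 0.6)]
top wrench [([-146.3, -106.3, 2.2], 0.95)]
[  53. -105.    0.]
[ 63. 151.   0.]
[-142. -106.    0.]
t 15.8 chute [-254.9   35.9  161.7] w 0.0579 F(chute) [-0.32 -0.62 -0.09]
dp cm (tool) [  0.   -17.49  14.77] turn deg [ 0.01 -0.01  0.06]
```

View pics/m_s.png

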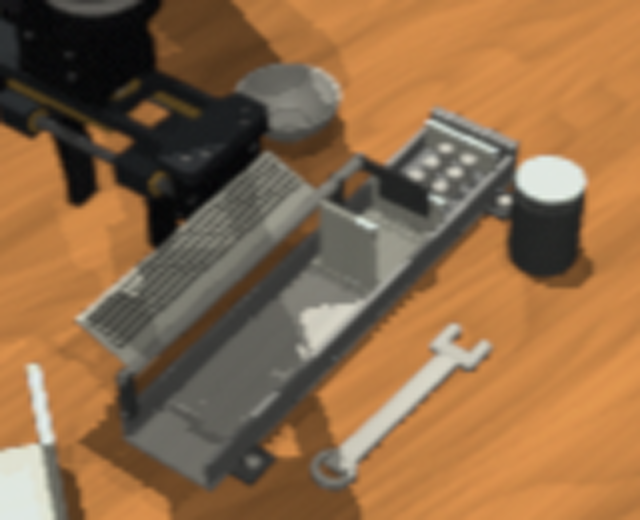

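View pics/m_w.png

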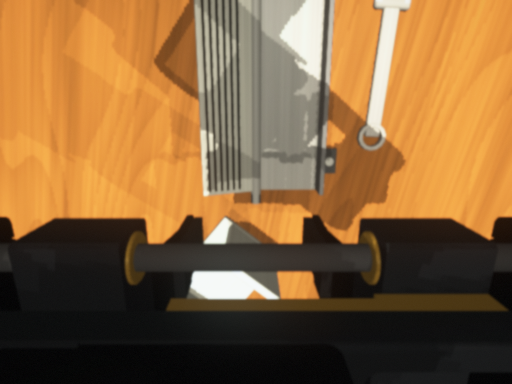

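The scene view shows the gate back at its original shut position (blade at (405,190), as at the start) with the rack body behind it. The treadle is back up, the rack is flat, and the tail is at about +11 mm. The bystanders haven't moved and the arm is clear. Handing in.

```bash
python3 -c "
from rig import robot
print(robot.hand_in())"
```

```text
the job is handed in; nothing more can be done
None
```

I pressed the treadle with one finger and kept it held while the other finger pushed the smallest rack, the one in the chute, past the gate. I then backed the finger off the push plate and lifted, so the gate dropped shut behind the rack. I handed the job in at about 15.8 s; no verdict is reported.

**Last checks:**
- **Rack:** the end of its body is 10–12 mm past the blade (at least 3 needed) and the rack looks flat. I didn't measure its speed or tilt directly.
- **Gate:** the blade and treadle are back where they started, judged from the pictures. While held open, the gate was at about 0.75 rad, also judged from a picture.
- **Bystanders:** the oil can, bowl and wrench are within about 5 mm of where they started, which is as fine as the detectors measure.
- **Arm:** it is clear of everything, with almost no force on the wrist.

**What disagreed:**
- **Fingertip height:** the real fingertips sit about 40 mm above the reported TCP. The scene and wrist pictures and the treadle contact all agreed on this, so I corrected the heights before pressing.
- **Blade outline:** my drawn outline sat about 10 mm off the blade in the scene view, so I judged the gate angle from the slope of its edge.

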